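# Find the blind dowel hole in a tilted wax mould

## Task

Take the square-headed locating pin out of the rack and stand it, tip first, in the one small blind hole in the face of the tilted aluminium mould, pressed gently but fully home and square to the face, then let go of it. The hole is not marked, so feel for it by sliding the tip lightly over the face until it drops in. Leave the other two pins where they are in the rack.

Things in the scene. Friction and masses are not known exactly. Their poses are not given: they have to be found in the camera images.
- pin_mid (a point): Centre of the steel locating pin's head, 24 x 24 mm square and 46 mm tall. Below the head is a round shank 10 mm across, 44 mm long. Total 90 mm, about 90 g. z runs up the pin, x and y square to the head's flat sides. It hangs by the head's underside, upright, a little loose, in any one of the rack's three holes; the only pin with a square head.
- pin_tip (a point): Centre of the flat end of the locating pin's shank, 67 mm below pin_mid along the pin; same axes. The last 4 mm taper from 10 mm to a 5 mm flat.
- rack: Grey plastic rack fixed to the table, left or right of the robot's middle: a block 70 (x) x 180 (y) x 55 mm (z) with three upright 16 mm holes in a row along its own y, 56 mm apart, the middle one at its centre. Origin at the centre of its underside.
- round_pin_mid (a point): Head centre, 18 mm above the rack's top, of a pin that stays in the rack: round head 26 mm across, 36 mm tall, shank 14 mm across. z up.
- tee_pin_mid (a point): Head centre, 18 mm above the rack's top, of another pin that stays in the rack: a cross-bar 56 mm long, 12 mm thick, along its own y, its top 34 mm above the rack; shank 6 mm across. z up.
- stand: Grey tilting stand fixed to the table, on the other side from the rack: base 170 (x) x 150 (y) mm. It carries the mould, leaning 24 to 36 degrees towards its own -x (the robot's side). The tilt and the swivel under the mould are clamped and do not yield to pushes under 40 N. Origin at the centre of its underside.
- face_mid (a point): Centre of the flat top face of the mould half, a bare aluminium plate 104 x 104 mm, 34 mm thick, about 115 mm above the table. z is the outward normal of the face; x points straight up the slope, away from the robot; y is level. A round boss 18 mm across, 4 mm tall stands here. The plate may be turned to any angle in its plane; its axes are not these.
- arc_mid (a point): Point on the face 36 mm up the slope (+x) from face_mid; same axes. The one blind hole, 11.2 mm across, 24 mm deep, square to the face, is centred on the circle of 36 mm radius about face_mid, up to 69 degrees to either side of this point; its bearing is not given. The face is flat elsewhere along the circle. Home, the pin's head stands 20 mm off the face.
There are look-alikes about, which are no part of the job. What is shaped like the rack but orange is not meant.

How it is judged (in metres and radians):
On the way:
1. the square-headed pin is drawn out of the rack, its tip above the rack's top (z of pin_tip in the frame of rack above 0.06 m), for 0.1 s.
At the end, for the whole second after the job is handed in: The square-headed pin stands in the mould's blind hole with its tip at least 20.5 mm below the face (the hole is 24 mm deep) and within 49 mm of the face's centre, square to the face within 8 degrees, released and at rest; the other two pins are within 15 mm of where they started (z of pin_tip in the frame of face_mid below -0.0205 m and distance between pin_tip and face_mid below 0.049 m and angle between the z axis of pin_tip and the z axis of face_mid, either way round below 0.14 rad and contact force between pin and the fingers below 0.1 N and linear speed of pin below 0.02 m/s and distance of each of round_pin_mid, tee_pin_mid from where it was at the start of the episode below 0.015 m); the robot touches nothing.
It fails at once if the mould is pushed harder than 60 N with the pin (contact force between pin and stand above 60 N).
It also fails if it takes over 61 s, if anything falls off the work surface, if the arm or the gripper's body presses on something with over 40 N, if the wrist force passes 120 N, or if a joint passes its speed limit or range.

## Robot

A 6-joint arm with a two-finger parallel gripper is mounted at the origin on the work surface. World frame = base frame: x ahead of the robot, y to its left, z up, the work surface at z = 0. Lengths are in mm, angles in rad, forces in N, time in s.
With the tool pointing down it reaches from about 350 to 975 mm from the base axis. Payload 7.1 kg.
Tool frame: the origin (TCP) lies midway between the tips of the shut fingers; the grasp point (between the pads) lies 19 mm behind it (ctrl.grip_point_offset is the distance from the TCP to the grasp point, in mm); z points along the fingers, y is the line along which they close (so a half turn about z gives the same grasp; the last joint's range is limited). The gripper opens to 88 mm and grips with 3 to 60 N. Pads are 20 mm wide; open, the fingers measure 115 mm over their backs; the gripper's body (75 mm by 178 mm) begins 61 mm behind the grasp point.
Start: joints at [1.115, 0.423, 1.63, -0, 1.089, -0.019], TCP at [264.369, 566.316, 222.675] pointing down, gripper open.
Joint ranges: [-3, 3], [-0.9, 2.11], [0.09, 2.58], [-1.31, 4.45], [0.11, 2.69], [-2.54, 2.54]. Speed limits (rad/s): [2.39, 2.39, 3.01, 3.14, 3.14, 3.14].

## Interface

Orientations are given as a rotation vector (axis times angle).
In Python, from workcell import get_obs, optics, close_job, spotter, ctrl gives the robot as it stands. The module is installed in compiled form; this text tells all that it offers.
- The arm moves only by the tool move_arm, never from a script. Its argument "rows" is a list of rows, each a list of 5 numbers: the shift along the tool's x, y, z in cm, then the turn about the tool's z in degrees, then the opening in per cent of the stroke, from 0 (shut) to 100 (fully open). A call has 1 to 10 rows; each row shifts and turns the commanded pose from where the row before left it, along the tool's axes as they then stand; what a row does not reach is not made up. A row lasts 1/8 s, in which the tool goes at most 62.5 mm and 10.7 degrees, less where a joint would pass 70% of its speed; a pose out of reach is approached as far as the arm can. A call with a gripper value outside its range is refused whole. The fingers move at their own pace and stop on an object; the grip force is fixed at half the most. Time passes only in rows, so rows that do not move let the fingers close. It gives the time, the measured TCP pose, the force, the opening and the grip force at its end, in the units of the state.
- get_obs(): the state, without advancing time (a new reading comes with each control period).
- optics.get_image(name): name is "side" or "top"; returns the picture (480x640x3 uint8, blue, green, red); there is no depth.
- optics.calibration(name): a dict with "camera_matrix" (3x3 intrinsics, pixels), "xyz" and "orientation" of the camera in the world. Camera axes: x right, y down, z forward; pixel columns grow to the right and rows downward; lengths in mm; the calibration is good to about 2 mm. A picture is of the moment at which its call begins. calibration takes no time and is no camera call.
- close_job(): hands the job in; it is judged then, once.
Trained networks look in the newest picture that a camera, given by its name, has taken for a name from the list of things; names that differ only in an ending like _2 or _b are one class to them, and where a whole thing is asked for, a point or a joint stands for the part that bears it (a point fixed in the world has none). Each returns a list of dicts, best first, with "conf" (0 to 1); they miss things now and then, are a little off and sometimes report something else, mostly with a low value. They report only what shows in the picture. A call takes as long as a camera call. They do not tell look-alikes from the thing itself.
- spotter.find_in(camera, label): "point" ([column, row] in pixels, amid what is visible of it).
- spotter.regions_of(camera, label): "region" (480x640 bool, what is visible of it) and "point" ([column, row] in pixels, amid what is visible of it).
The state is a dict: "t": time; "qpos": joint angles; "qvel": joint speeds; "joint_torque": joint torques, N m; "ee_pos": TCP position; "orientation": TCP orientation; "ft_force": force on the tool from outside, world axes, zero at the start; "moment": the same for the moment, N m; "width": finger opening in mm; "grasp_force": force on a finger pad.
Only numpy, scipy, OpenCV 4.12 (cv2) and the standard library are available. Lean on these libraries where they do the work, as an engineer would, in place of code of your own. Each camera call takes 0.05 s, during which the arm holds its last target. There are 200 camera calls.

## Working session

There is one attempt and no reset: what is moved stays moved. The work goes in short steps, Python scripts to look and compute and a tool call to move; the robot and the scene stay as the last step left them, time stands still between calls to the robot, and variables do not carry over. Pictures are saved under pics/ and viewed, at most 10 in all, crops included, and the job is handed in when it is done.

Besides the shell and the picture viewer there is one more tool, called as name([rows], argument=value, ...), one row to a line, values as JSON. move_arm: Moves the arm, as the interface text tells. Its arguments: {"type":"object","properties":{"rows":{"type":"array","items":{"type":"array","items":{"type":"number"}}}},"required":["rows"]}

```bash
mkdir -p pics
python3 - <<'E'
from workcell import get_obs, optics, spotter, ctrl
import cv2,numpy as np
print(get_obs()); print(ctrl.grip_point_offset)
for n in("side","top"):
    cv2.imwrite(f"pics/{n}0.png",optics.get_image(n)); c=optics.calibration(n); print(n,c)
    for l in("pin_mid","rack","round_pin_mid","tee_pin_mid","stand","face_mid"):
        print(l,[(np.round(d["point"]),round(d["conf"],2)) for d in spotter.find_in(n,l)][:4])
print(get_obs()["t"])
E
```

```text
{'t': 0.0, 'qpos': array([ 1.11499209e+00,  4.23838372e-01,  1.63070480e+00,  1.10477946e-05,
        1.08865137e+00, -1.89745275e-02]), 'qvel': array([ 0.00165606,  0.00115304, -0.00146002,  0.00066548,  0.00056181,
        0.00045736]), 'joint_torque': array([-1.81502659e-03, -5.44610882e+01, -2.73663443e+01,  6.43009879e-02,
        2.27486895e-02, -1.24649364e-04]), 'ee_pos': array([264.1204635 , 565.80519642, 221.89745324]), 'orientation': array([-6.80651838e-01, -3.06657545e+00,  2.44176320e-03]), 'ft_force': array([ 0.78922802, -0.46211374, -0.2979121 ]), 'moment': array([0.04489226, 0.05919439, 0.03432761]), 'grasp_force': 0.0, 'width': 87.38301389871917}
18.700000000000003
side {'camera_matrix': array([[471.41489786,   0.        , 319.32025566],
       [  0.        , 471.41489786, 238.11989182],
       [  0.        ,   0.        ,   1.        ]]), 'xyz': array([  45.41849967, -499.46796011,  739.12618917]), 'orientation': array([-2.25590465,  0.84498433, -0.35745544])}
pin_mid [(array([391., 257.]), 0.9)]
rack [(array([307., 358.]), 0.75), (array([388., 276.]), 0.63), (array
[... 166 characters left out ...]
 0.94)]
face_mid [(array([259., 184.]), 0.56)]
top {'camera_matrix': array([[495.82336413,   0.        , 327.12284216],
       [  0.        , 495.82336413, 240.55643026],
       [  0.        ,   0.        ,   1.        ]]), 'xyz': array([ 367.51436543,  -56.67258719, 1008.44772265]), 'orientation': array([-2.15994241,  2.21027808, -0.08093089])}
pin_mid [(array([376., 184.]), 0.59)]
rack [(array([496., 249.]), 0.86), (array([372., 194.]), 0.79), (array([398., 307.]), 0.64), (array([210., 224.]), 0.55)]
round_pin_mid [(array([348., 190.]), 0.7), (array([405., 174.]), 0.57)]
tee_pin_mid [(array([350., 192.]), 0.63)]
stand [(array([219., 218.]), 0.86)]
face_mid [(array([208., 225.]), 0.67)]
0.7
```

View pics/side0.png

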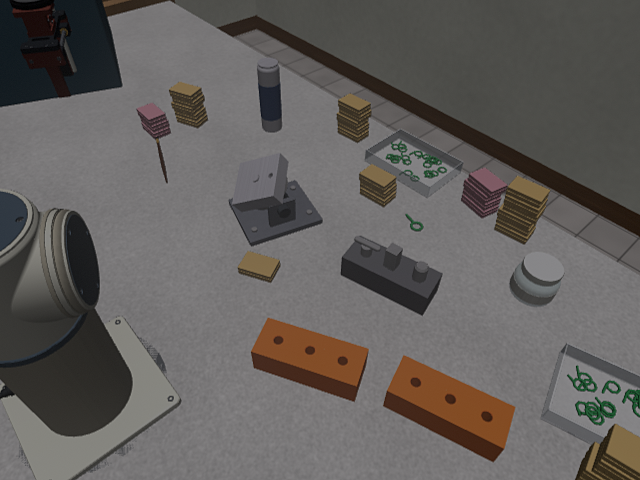

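View pics/top0.png

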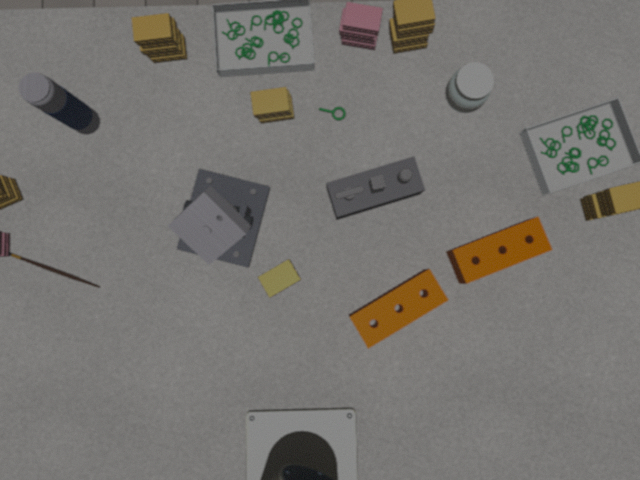

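The grey rack at top (376,187) / side (390,272) holds the tee pin at top (349,193), the square pin at (378,183) and the round pin at (405,174). The two orange three-hole blocks are look-alikes. The mould is at top (210,225) / side (260,182). I'll confirm this in one enlarged crop.

Run:
```python
import cv2,numpy as np
s=cv2.imread("pics/side0.png");t=cv2.imread("pics/top0.png")
f=lambda im,x,y,w,h,W,H:cv2.resize(im[y:y+h,x:x+w],(W,H),interpolation=cv2.INTER_CUBIC)
a=np.hstack([f(t,322,150,110,75,400,300*75//82),f(s,335,225,110,75,400,300*75//82)])
b=np.hstack([f(t,165,165,110,86,400,312),f(s,222,150,110,86,400,312)])
cv2.imwrite("pics/crop1.png",np.vstack([a,b]))
```

```text
(no output)
```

View pics/crop1.png

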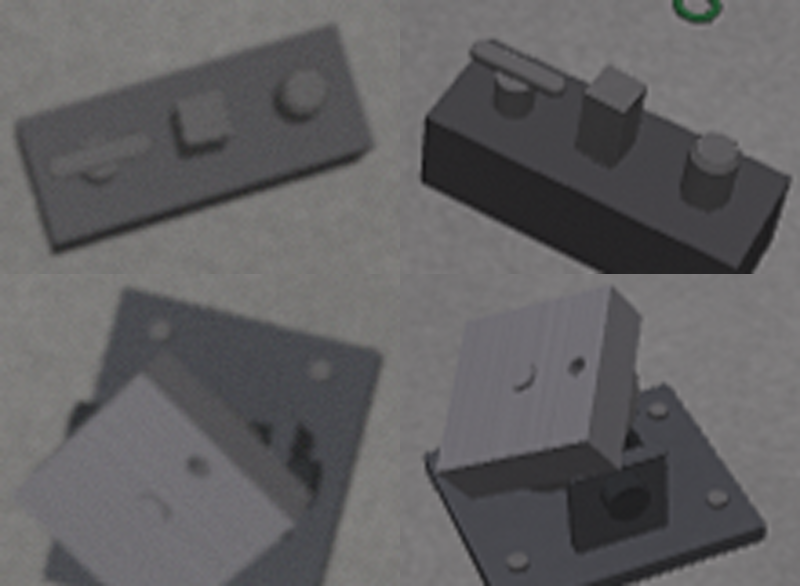

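The crop confirms the square-headed pin in the middle hole of the grey rack. The hole in the mould shows as a dark dot at top ≈(220,217.6), side ≈(270.7,175.4). I'll triangulate the face and hole, and the pin and rack.

```bash
cat > h.py <<'E'
import cv2,numpy as np
from scipy.optimize import least_squares
from scipy.spatial.transform import Rotation as R
from workcell import optics
C={}
for n in("side","top"):
    c=optics.calibration(n);C[n]=(c["camera_matrix"],c["xyz"],R.from_rotvec(c["orientation"]).as_matrix())
def proj(n,P):
    K,o,M=C[n];q=(np.atleast_2d(P)-o)@M@K.T;return q[:,:2]/q[:,2:]
def ray(n,p):
    K,o,M=C[n];return o,M@np.linalg.solve(K,[p[0],p[1],1])
def onz(n,p,z):
    o,d=ray(n,p);return o+d*(z-o[2])/d[2]
def tri(ps,pt):
    r=least_squares(lambda X:np.r_[proj("side",X)[0]-ps,proj("top",X)[0]-pt],[500,0,50]);return r.x,np.abs(r.fun).max()
E
python3 - <<'E'
from h import *
s=cv2.imread("pics/side0.png");t=cv2.imread("pics/top0.png")
def quad(im,seed,tol):
    k=8;x0,y0=seed[0]-55,seed[1]-55
    g=cv2.resize(cv2.cvtColor(im,6)[y0:y0+110,x0:x0+110],None,fx=k,fy=k,interpolation=cv2.INTER_CUBIC)
    g=cv2.GaussianBlur(g,(0,0),5)
    m=np.zeros((g.shape[0]+2,g.shape[1]+2),np.uint8)
    v=int(g[55*k,55*k]);cv2.floodFill(g.copy(),m,(55*k,55*k),255,tol,tol,cv2.FLOODFILL_FIXED_RANGE|cv2.FLOODFILL_MASK_ONLY|(255<<8))
    m=m[1:-1,1:-1];c=max(cv2.findContours(m,0,1)[0],key=cv2.contourArea);c=cv2.convexHull(c)
    q=cv2.approxPolyN(c,4,ensure_convex=True).reshape(-1,2) if hasattr(cv2,'approxPolyN') else cv2.approxPolyDP(c,20,True)
    return v,cv2.contourArea(c)/k/k,np.round(np.squeeze((q+.5)/k-.5+[x0,y0]),1).tolist()
for tol in(8,12,16):
    print(tol,"top",quad(t,(200,228),tol),"side",quad(s,(258,188),tol))
for tol in(8,12): print("head",quad(t,(379,180),tol),quad(s,(394,248),tol))
A=lambda p,n,z:np.round(onz(n,p,z),1)
print("head top",A((378.4,179.6),"top",101),A((394.1,248.3),"side",101),tri([394.1,248.3],[378.4,179.6]))
print("hole",tri([270.7,175.4],[220.0,217.6]))
# rack top corners
f=lambda x,y:np.array([x/3.636+322,y/3.653+150])
print("rackcorners",A(f(15,122),"top",55),A(f(335,25),"top",55),A(f(373,145),"top",55),A(f(53,243),"top",55))
E
```

```text
8 top (112, 6538.4375, [[267.8, 263.4], [225.4, 281.2], [133.2, 244.4], [195.8, 171.7]]) side (109, 7299.0234375, [[272.3, 132.6], [313.2, 202.8], [229.2, 253.6], [202.1, 132.6]])
12 top (112, 9948.125, [[196.8, 172.6], [283.6, 282.4], [144.6, 282.4], [144.6, 172.6]]) side (109, 10629.4375, [[312.4, 132.6], [312.4, 203.6], [202.6, 269.6], [202.6, 132.6]])
16 top (112, 9976.015625, [[197.1, 172.6], [284.1, 282.4], [144.6, 282.4], [144.6, 172.6]]) side (109, 10820.40625, [[312.4, 132.6], [312.4, 203.7], [202.6, 269.6], [202.6, 132.6]])
head (95, 152.8515625, [[385.8, 185.8], [373.3, 188.3], [370.2, 177.1], [382.3, 173.3]]) (92, 4591.0625, [[442.8, 273.1], [428.3, 319.8], [331.3, 270.6], [363.3, 223.9]])
head (95, 3794.171875, [[426.6, 192.9], [335.2, 221.1], [322.9, 182.7], [414.1, 155.1]]) (92, 4631.25, [[442.9, 272.9], [428.4, 319.9], [331.2, 270.7], [363.2, 223.6]])
head top [ 544.3 -156.4  101. ] [ 542.9 -157.   101. ] (array([ 544.36052148, -156.3420162 ,   99.48787345]), np.float64(0.1763377735345557))
hole (array([477.68630961, 130.50577976, 129.62460965]), np.float64(0.7699630849882624))
rackcorners [548.1 -59.6  55. ] [ 596.6 -232.6   55. ] [ 531.4 -250.6   55. ] [482.9 -78.3  55. ]
```

Run:
```python
import cv2,numpy as np
s=cv2.imread("pics/side0.png");t=cv2.imread("pics/top0.png")
def f(im,x,y):
    c=cv2.resize(im[y:y+150//2,x:x+50*100//50],(800,600),interpolation=cv2.INTER_CUBIC)
    c=cv2.convertScaleAbs(c,alpha=1.6)
    return c
def g(im,x,y,n):
    c=cv2.convertScaleAbs(cv2.resize(im[y:y+75,x:x+100],(800,600),interpolation=cv2.INTER_CUBIC),alpha=1.7,beta=-20)
    for i in range(0,100,10):cv2.putText(c,str(x+i),(i*8,10),0,.35,(0,255,255));cv2.line(c,(i*8,0),(i*8,600),(0,255,255) if i%50==0 else (90,160,160),1)
    for i in range(0,75,10):cv2.putText(c,str(y+i),(0,i*8+10),0,.35,(0,255,255));cv2.line(c,(0,i*8),(800,i*8),(90,160,160),1)
    cv2.imwrite(n,c)
g(t,160,188,"pics/ft.png");g(s,220,148,"pics/fs.png")
```

```text
(no output)
```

View pics/ft.png

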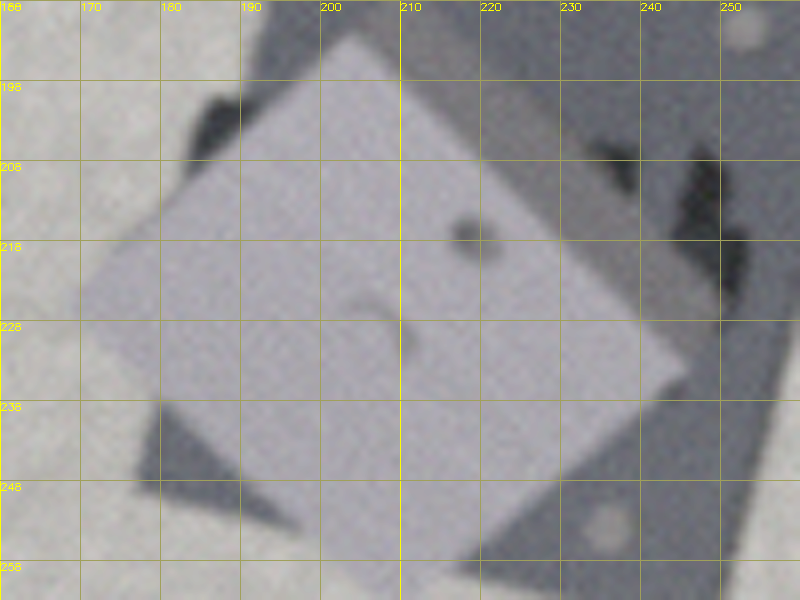

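View pics/fs.png

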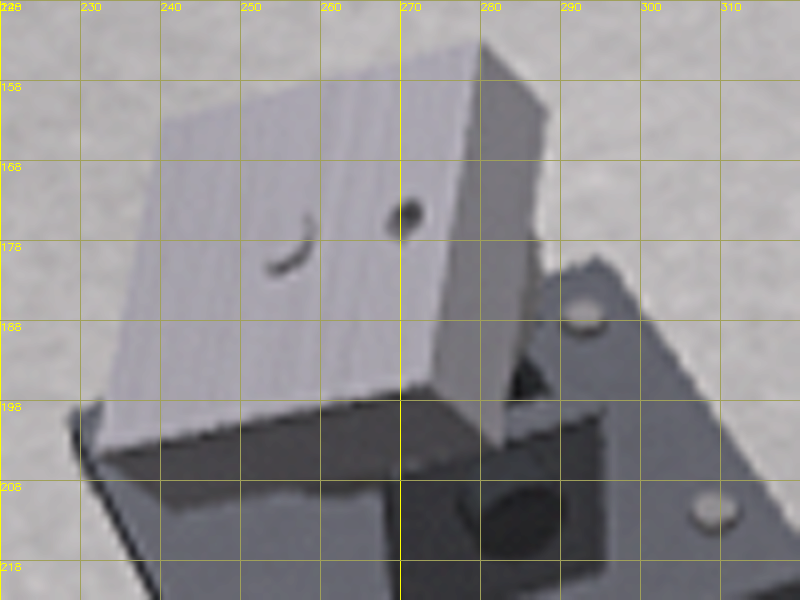

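Both crops show the face corners and the hole clearly (top (219.3,217.8), side (270.5,175.4)). I'll fit the plate model now.

Run:
```python
from h import *
# order A,B,C,D ; plate corners
T=np.array([[203.5,192],[246,233.7],[209.8,265.2],[167.5,224.8],[219.3,217.8]])-.44
S=np.array([[279.8,153.3],[274,196],[232.8,205],[240.3,163.3],[270.5,175.4]])-.44
w=np.array([1,1,.5,.4,1])[:,None]
def model(p):
    c=p[:3];yaw,tilt,psi,b=p[3:7]
    M=R.from_euler("ZY",[yaw,-tilt]).as_matrix() # z leans to -x
    L=[[52*np.sqrt(2)*np.cos(psi-k*np.pi/2),52*np.sqrt(2)*np.sin(psi-k*np.pi/2),0] for k in range(4)]
    L.append([36*np.cos(b),36*np.sin(b),0])
    return c+np.array(L)@M.T,M
def res(p):
    X,_=model(p)
    off=p[7:10]  # side camera shift
    return np.r_[((proj("side",X+off)-S)*w).ravel(),((proj("top",X)-T)*w).ravel(),off/3]
for y0 in(-.6,-.3,0,.3):
    r=least_squares(res,[460,150,115,y0,.5,.3,0,0,0,0],x_scale=[10,10,10,.1,.1,.1,.1,1,1,1])
    X,M=model(r.x);print(round(r.cost,2),np.round(r.x[:3],1),"deg",np.round(np.degrees(r.x[3:7]),1),"off",np.round(r.x[7:],1),"hole",np.round(X[4],1),"n",np.round(M[:,2],3))
print(np.round(res(r.x)[:20].reshape(10,2),1).tolist())
f=lambda x,y:np.array([x/3.636+222,(y-274)/3.628+150])
g=lambda x,y:np.array([x/3.636+165,(y-274)/3.628+165])
for z in(0,):
  a=[onz("top",g(125,290),18),onz("top",g(382,355),18),onz("side",f(663,385),18),onz("side",f(765,533),18)];print(np.round(a,0).tolist())
```

```text
0.74 [458.4 159.7 113. ] deg [-15.9  32.7  10.1 -33.8] off [ 1.9 -1.3 -0.1] hole [477.1 133.5 129.2] n [-0.52   0.148  0.841]
0.74 [458.4 159.7 113. ] deg [-15.9  32.7  10.1 -33.8] off [ 1.9 -1.3 -0.1] hole [477.1 133.5 129.2] n [-0.52   0.148  0.841]
0.74 [458.4 159.7 113. ] deg [-15.9  32.7  10.1 -33.8] off [ 1.9 -1.3 -0.1] hole [477.1 133.5 129.2] n [-0.52   0.148  0.841]
0.74 [458.4 159.7 113. ] deg [-15.9  32.7  10.1 -33.8] off [ 1.9 -1.3 -0.1] hole [477.1 133.5 129.2] n [-0.52   0.148  0.841]
[[0.2, -0.2], [-0.4, 0.1], [-0.3, 0.1], [-0.1, 0.2], [-0.1, 0.0], [0.1, -0.1], [0.2, -0.3], [-0.0, -0.4], [0.2, 0.4], [-0.1, 0.1]]
[[590.0, 196.0, 18.0], [550.0, 54.0, 18.0], [791.0, 21.0, 18.0], [732.0, -113.0, 18.0]]
```

Fit residuals are under 0.5 px. The tilt is 32.7°, the swivel −15.9°, and the hole is at about (477,132.5,129). The tool always points down, so the pin has to be leaned 32.7° in the grip about the closing axis. I'll do that by dragging its shank against the rack hole's rim after a partial lift.

```bash
cat >> h.py <<'E'
from workcell import get_obs
def go(tgt,yaw_y=None):
    "print shift (cm, tool axes after turn) and turn (deg) needed; yaw_y: world angle of tool y"
    o=get_obs();M=R.from_rotvec(o["orientation"]).as_matrix()
    cur=np.degrees(np.arctan2(M[1,1],M[0,1]));turn=0 if yaw_y is None else -((yaw_y-cur+180)%360-180)
    M2=M@R.from_rotvec([0,0,np.radians(turn)]).as_matrix()
    print("t",round(o["t"],2),"yaw",round(cur,2),"turn",round(turn,2),"then shift cm",np.round((np.array(tgt)-o["ee_pos"])@M2/10,2),"ft",np.round(o["ft_force"],1),"w",round(o["width"],1),"gf",round(o["grasp_force"],1))
E
python3 -c "
from h import *
go([542.5,-156.3,180],15.7)"
```

```text
t 0.7 yaw 64.97 turn 49.27 then shift cm [-77.09   7.22   4.27] ft [0.6 0.  0.5] w 87.7 gf 0.0
```

move_arm([
  [0,0,0,9.85,100],
  [0,0,0,9.85,100],
  [0,0,0,9.85,100],
  [0,0,0,9.85,100],
  [0,0,0,9.85,100],
])

```text
t: 1.32
ee_pos: [264.3, 566.3, 222.7]
orientation: [-1.904, -2.499, -0.0]
ft_force: [0.1, 0.7, 0.2]
width: 87.8
grasp_force: 0.0
```

```bash
python3 -c "
from h import *
go([542.5,-156.3,180],15.7)"
```

```text
t 1.32 yaw 15.4 turn -0.3 then shift cm [-77.09   7.22   4.27] ft [0.1 0.7 0.2] w 87.8 gf 0.0
```

move_arm([
  [-5.5,0.5,0,0,100],
  [-5.5,0.5,0,0,100],
  [-5.5,0.5,0,0,100],
  [-5.5,0.5,0,0,100],
  [-5.5,0.5,0,0,100],
  [-5.5,0.5,0,0,100],
  [-5.5,0.5,0,0,100],
  [-5.5,0.5,0,0,100],
  [-5.5,0.5,0,0,100],
  [-5.5,0.5,0,0,100],
])

```text
t: 2.58
ee_pos: [462.2, 48.7, 223.0]
orientation: [1.896, 2.504, 0.001]
ft_force: [0.8, 1.1, 0.1]
width: 87.9
grasp_force: 0.0
```

move_arm([
  [-5.5,0.5,0.7,0,100],
  [-5.5,0.5,0.7,0,100],
  [-5.5,0.5,0.7,0,100],
  [-5.5,0.5,0.7,0,100],
  [0,0,0,0,100],
])

```text
t: 3.2
ee_pos: [541.3, -159.1, 194.2]
orientation: [1.901, 2.5, -0.0]
ft_force: [-0.0, 0.6, 0.3]
width: 87.8
grasp_force: 0.0
```

```bash
python3 -c "
from h import *
go([542.5,-156.3,71.5],15.7)
cv2.imwrite('pics/t1.png',optics.get_image('top'));cv2.imwrite('pics/s1.png',optics.get_image('side'))"
```

```text
t 3.2 yaw 15.5 turn -0.2 then shift cm [ 0.24  0.18 12.27] ft [-0.   0.6  0.3] w 87.8 gf 0.0
```

move_arm([
  [0.24,0.18,3,0,100],
  [0,0,3,0,100],
  [0,0,2,0,100],
  [0,0,2,0,100],
  [0,0,1.25,0,100],
  [0,0,1,0,100],
  [0,0,0,0,100],
])

```text
t: 4.18
ee_pos: [541.2, -152.6, 71.9]
orientation: [-1.896, -2.504, 0.0]
ft_force: [0.1, -0.1, 0.6]
width: 87.7
grasp_force: 0.0
```

```bash
python3 -c "
from h import *
go([542.5,-156.3,71.5],15.7)
a=optics.get_image('top')[110:260,290:490];b=optics.get_image('side')[170:320,300:500]
cv2.imwrite('pics/c2.png',np.hstack([cv2.resize(a,(400,300)),cv2.resize(b,(400,300))]))"
```

```text
t 4.17 yaw 15.75 turn 0.05 then shift cm [-0.39  0.03  0.04] ft [ 0.1 -0.1  0.6] w 87.7 gf 0.0
```

View pics/c2.png

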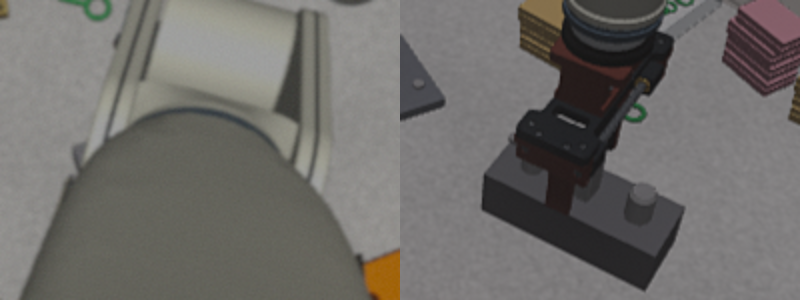

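The side view shows the fingers straddling the square pin, clear of both neighbours. I'll nudge by −3 mm in tool x, then close.

move_arm([
  [-0.3,0,0,0,100],
  [0,0,0,0,50],
  [0,0,0,0,0],
  [0,0,0,0,0],
  [0,0,0,0,0],
  [0,0,0,0,0],
  [0,0,0,0,0],
  [0,0,0,0,0],
])

```text
t: 5.28
ee_pos: [542.2, -156.0, 72.1]
orientation: [-1.897, -2.504, 0.0]
ft_force: [0.4, 0.4, 0.7]
width: 23.8
grasp_force: 29.6
```

```bash
python3 -c "
from h import *
go([542.5,-156.3,71.5],15.7);print(get_obs()['ee_pos'])"
```

```text
t 5.28 yaw 15.72 turn 0.02 then shift cm [-0.04  0.02  0.06] ft [0.4 0.4 0.7] w 23.8 gf 29.6
[ 542.24607768 -155.98212057   72.14737532]
```

move_arm([
  [0,0,-0.8,0,0],
  [0,0,-0.8,0,0],
  [0,0,-0.8,0,0],
  [0,0,0,0,0],
  [0.4,0,0,0,0],
  [0.4,0,0,0,0],
  [0.4,0,0,0,0],
])

```text
t: 6.15
ee_pos: [539.6, -145.6, 96.4]
orientation: [1.894, 2.503, -0.002]
ft_force: [-0.3, -7.7, -0.8]
width: 23.8
grasp_force: 30.0
```

move_arm([
  [0.4,0,0,0,0],
  [0.4,0,0,0,0],
  [0.4,0,0,0,0],
  [0.4,0,0,0,0],
  [0,0,0,0,0],
])

```text
t: 6.78
ee_pos: [535.0, -129.8, 96.1]
orientation: [1.895, 2.504, -0.001]
ft_force: [-0.2, -6.9, -1.5]
width: 23.9
grasp_force: 30.0
```

move_arm([
  [0.4,0,0,0,0],
  [0.4,0,0,0,0],
  [0.4,0,0,0,0],
  [0.2,0,0,0,0],
  [0,0,0,0,0],
  [0,0,0,0,0],
])

```text
t: 7.52
ee_pos: [531.4, -116.4, 96.3]
orientation: [1.895, 2.503, -0.001]
ft_force: [0.4, -5.2, 0.1]
width: 24.1
grasp_force: 30.0
```

```bash
python3 -c "
from h import *
print(get_obs()['ee_pos'],get_obs()['ft_force'])"
```

```text
[ 531.4432252  -116.41563636   96.26652792] [ 0.37425404 -5.23197898  0.06330356]
```

move_arm([
  [0.27,0,-0.42,0,0],
  [0.54,0,-0.84,0,0],
  [0.54,0,-0.84,0,0],
  [0,0,-2,0,0],
  [0,0,-4,0,0],
  [0,0,-4,-9.7,0],
  [0,0,0,-9.7,0],
  [0,0,0,-9.7,0],
  [0,0,0,-9.7,0],
  [0,0,0,-9.7,0],
])

```text
t: 8.78
ee_pos: [526.8, -101.9, 217.2]
orientation: [-0.692, -3.064, -0.0]
ft_force: [0.3, -0.3, -1.3]
width: 23.8
grasp_force: 30.0
```

move_arm([
  [0,0,0,-9.7,0],
  [0,0,0,0,0],
])

```text
t: 9.02
ee_pos: [526.9, -102.0, 217.1]
orientation: [-0.441, -3.11, -0.0]
ft_force: [0.9, 0.5, -0.4]
width: 23.9
grasp_force: 30.0
```

Run:
```python
from h import *
n=np.array([-.52,.148,.841]);H=np.array([477.2,132.7,129.2])
go(H+n*119.8-[0,0,18.7],74.1)
print(get_obs()['ee_pos'])
a=optics.get_image('top');b=optics.get_image('side')
cv2.imwrite('pics/t3.png',a);cv2.imwrite('pics/s3.png',b)
e=get_obs();p=e['ee_pos']
for nm in("side","top"):
    print(nm,np.round(proj(nm,[p,p+[0,0,18.7],p+[0,0,18.7]-n*79.8]),1).tolist())
u,v=proj("side",p)[0].astype(int)
cv2.imwrite('pics/c3.png',cv2.resize(b[v-50:v+70,u-80:u+80],(800,600),interpolation=2))
print(u-80,v-50)
```

```text
t 9.03 yaw 73.86 turn -0.24 then shift cm [17.68 21.21  0.6 ] ft [ 0.9  0.5 -0.4] w 23.9 gf 30.0
[ 526.8648339  -102.01472827  217.13611711]
side [[372.7, 188.8], [373.8, 180.3], [390.9, 202.9]]
top [[352.7, 176.9], [353.3, 174.5], [357.4, 158.6]]
292 138
```

View pics/c3.png

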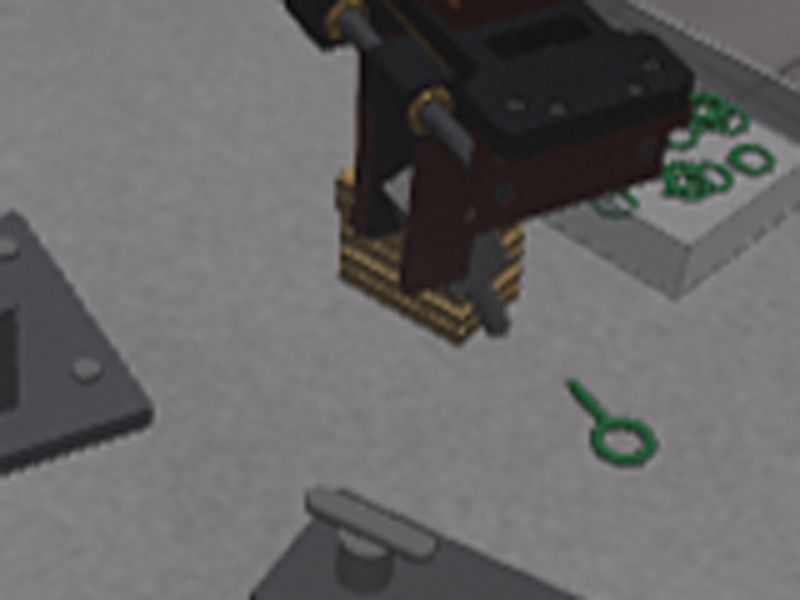

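The pin leans in the grip as predicted: the tip is at side ≈(391.6,203.4) against a predicted (390.9,202.9), so the tilt is right. Next I move to 40 mm above the hole along the normal.

move_arm([
  [2.95,3.53,0,-0.24,0],
  [2.95,3.53,0,0,0],
  [2.95,3.53,0,0,0],
  [2.95,3.53,0,0,0],
  [2.95,3.53,0,0,0],
  [2.95,3.53,0.6,0,0],
  [0,0,0,0,0],
  [0,0,0,0,0],
])

```text
t: 10.12
ee_pos: [415.1, 149.5, 211.4]
orientation: [0.434, 3.111, -0.0]
ft_force: [-0.4, -1.7, -0.6]
width: 24.0
grasp_force: 30.0
```

Run:
```python
from h import *
n=np.array([-.52,.148,.841]);H=np.array([477.2,132.7,129.2])
go(H+n*119.8-[0,0,18.7],74.1)
b=optics.get_image('side')
cv2.imwrite('pics/c4.png',cv2.resize(b[100:220,190:350],(800,600),interpolation=2))
p=get_obs()['ee_pos'];print(np.round(proj("side",[p+[0,0,18.7]-n*79.8,H]),1))
```

```text
t 10.12 yaw 74.13 turn 0.03 then shift cm [0.05 0.08 0.01] ft [-0.4 -1.7 -0.6] w 24.0 gf 30.0
[[258.4 164.8]
 [269.1 175.2]]
```

View pics/c4.png

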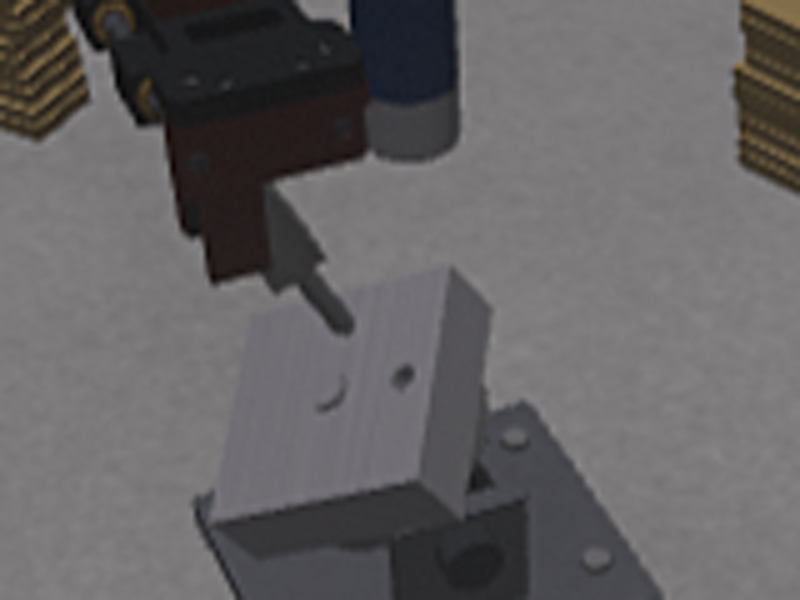

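The tip is at side (259,165.6) and the hole at (270.4,175.2). Both match prediction to about 1 px. I'll compute the small correction and the approach in tool axes.

Run:
```python
from h import *
n=np.array([-.52,.148,.841]);H=np.array([477.2,132.7,129.2])
ey=np.array([.274,.962,0]);ex=np.cross(ey,n)
J=np.array([(proj("side",H+e)-proj("side",H))[0] for e in(ex,ey)]).T
print("face mm corr (x up,y)",np.linalg.solve(J,[.7,-.8]))
o=get_obs();M=R.from_rotvec(o["orientation"]).as_matrix()
print("1cm along -n in tool",np.round(-n@M,3),"ex",np.round(ex@M,3),"ey",np.round(ey@M,3))
```

```text
face mm corr (x up,y) [2.12602408 0.46082662]
1cm along -n in tool [-0.54   0.     0.841] ex [-0.841  0.    -0.54 ] ey [0. 1. 0.]
```

move_arm([
  [-0.62,0.08,0.79,0,0],
  [-0.54,0,0.84,0,0],
  [-0.54,0,0.84,0,0],
  [-0.22,0,0.34,0,0],
  [0,0,0,0,0],
  [0,0,0,0,0],
])

```text
t: 10.92
ee_pos: [433.6, 145.2, 183.2]
orientation: [0.433, 3.112, 0.0]
ft_force: [0.2, 0.5, -0.8]
width: 23.7
grasp_force: 30.0
```

move_arm([
  [-0.11,0,0.17,0,0],
  [-0.11,0,0.17,0,0],
  [-0.11,0,0.17,0,0],
  [-0.11,0,0.17,0,0],
  [0,0,0,0,0],
])

```text
t: 11.55
ee_pos: [437.5, 143.4, 175.9]
orientation: [-0.433, -3.111, 0.002]
ft_force: [-1.5, -4.0, -1.8]
width: 24.1
grasp_force: 30.0
```

The force is mostly −y (−4 N) with almost no normal push, so the tip appears to be in the mouth of the hole and bearing on its +y edge. I'll shift −y a little and advance.

move_arm([
  [0,-0.08,0,0,0],
  [-0.11,0,0.17,0,0],
  [-0.11,0,0.17,0,0],
  [0,0,0,0,0],
])

```text
t: 12.05
ee_pos: [439.6, 142.5, 172.6]
orientation: [-0.433, -3.111, 0.0]
ft_force: [-1.4, -1.8, -1.5]
width: 23.6
grasp_force: 30.0
```

The tip is about 6 mm in with low forces, so I'll continue.

move_arm([
  [-0.11,-0.03,0.17,0,0],
  [-0.11,0,0.17,0,0],
  [-0.11,0,0.17,0,0],
  [0,0,0,0,0],
])

```text
t: 12.55
ee_pos: [442.5, 141.3, 167.4]
orientation: [-0.433, -3.111, 0.0]
ft_force: [-3.4, -1.5, -3.3]
width: 23.8
grasp_force: 30.0
```

move_arm([
  [-0.04,-0.03,0.22,0,0],
  [-0.11,0,0.17,0,0],
  [-0.11,0,0.17,0,0],
  [0,0,0,0,0],
])

```text
t: 13.05
ee_pos: [445.0, 140.3, 162.1]
orientation: [-0.433, -3.111, 0.0]
ft_force: [-6.1, -1.4, 0.5]
width: 23.6
grasp_force: 30.0
```

move_arm([
  [-0.06,0,0.2,0,0],
  [-0.11,0,0.17,0,0],
  [0,0,0,0,0],
])

```text
t: 13.42
ee_pos: [446.0, 140.3, 160.2]
orientation: [-0.433, -3.11, -0.001]
ft_force: [-17.2, 0.4, 25.6]
width: 23.8
grasp_force: 30.1
```

move_arm([
  [-0.08,0,0.12,0,0],
  [0,0,0,0,0],
])

```text
t: 13.68
ee_pos: [446.7, 140.2, 159.5]
orientation: [-0.433, -3.11, -0.001]
ft_force: [-18.7, 0.4, 31.8]
width: 23.9
grasp_force: 30.1
```

The force is a clean 36 N along the normal, which suggests the pin has bottomed. I'll relax the push and check the picture.

move_arm([
  [0.06,0,-0.09,0,0],
  [0,0,0,0,0],
])

```text
t: 13.92
ee_pos: [446.6, 140.2, 159.6]
orientation: [-0.433, -3.111, -0.001]
ft_force: [-12.9, -0.3, 20.4]
width: 23.6
grasp_force: 30.0
```

Run:
```python
from h import *
b=optics.get_image('side')
cv2.imwrite('pics/c5.png',cv2.resize(b[115:205,210:330],(800,600),interpolation=2))
n=np.array([-.52,.148,.841]);H=np.array([477.2,132.7,129.2])
print(np.round((proj("side",[H,H+20*n,H+24*n,H+66*n])-[210,115])*6.667))
```

```text
[[394. 401.]
 [357. 367.]
 [350. 360.]
 [267. 283.]]
```

View pics/c5.png

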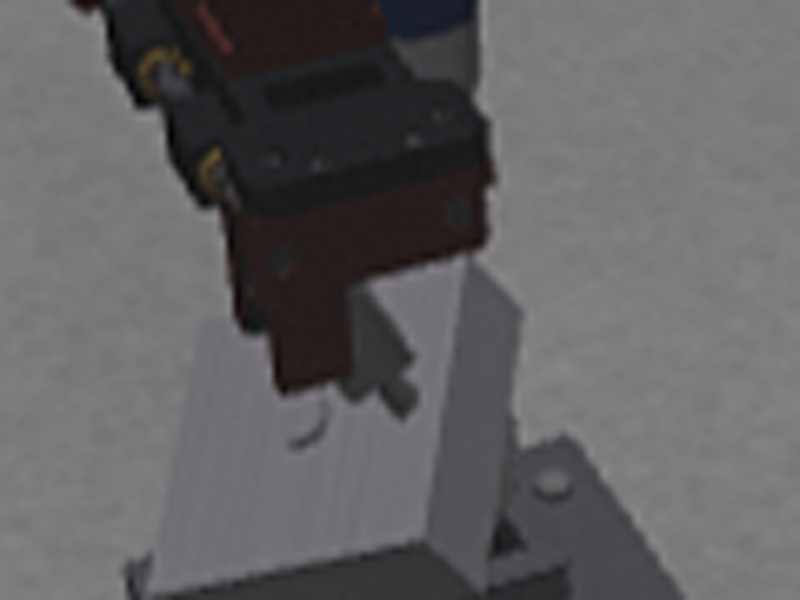

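The head underside is at about (382,375) and the shank mouth at about (403,410) in the crop. That gap is no more than the 20 mm expected, so the pin is home. I'll relax, open and withdraw.

move_arm([
  [0.06,0,-0.1,0,0],
  [0,0,0,0,0],
  [0,0,0,0,30],
  [0,0,0,0,60],
  [0,0,0,0,100],
  [0,0,0,0,100],
  [0,0,0,0,100],
  [0,0,0,0,100],
])

```text
t: 14.98
ee_pos: [446.6, 140.0, 159.1]
orientation: [0.433, 3.112, -0.0]
ft_force: [0.2, 0.0, 0.2]
width: 72.9
grasp_force: 0.0
```

move_arm([
  [0,0,-1,0,100],
  [0,0,-2,0,100],
  [0,0,-3,0,100],
  [0,0,-3,0,100],
  [4,0,-3,0,100],
  [5,0,0,0,100],
  [5,0,0,0,100],
  [0,0,0,0,100],
])

```text
t: 15.98
ee_pos: [309.4, 178.3, 279.7]
orientation: [0.429, 3.112, 0.001]
ft_force: [0.6, -0.0, 0.2]
width: 88.1
grasp_force: 0.0
```

Run:
```python
from h import *
b=optics.get_image('side');t=optics.get_image('top');cv2.imwrite('pics/t6.png',t)
c=cv2.resize(b[115:205,210:330],(800,600),interpolation=2)
n=np.array([-.52,.148,.841]);H=np.array([477.2,132.7,129.2])
print(np.round((proj("side",[H,H+20*n,H+66*n])-[210,115])*6.667))
c[:225,:300]=cv2.resize(b[225:315,330:450],(300,225))
cv2.imwrite('pics/c6.png',c);print(get_obs()["ee_pos"],get_obs()["width"])
```

```text
[[394. 401.]
 [357. 367.]
 [267. 283.]]
[312.21671035 178.5496293  280.01942026] 87.81798688931917
```

View pics/c6.png

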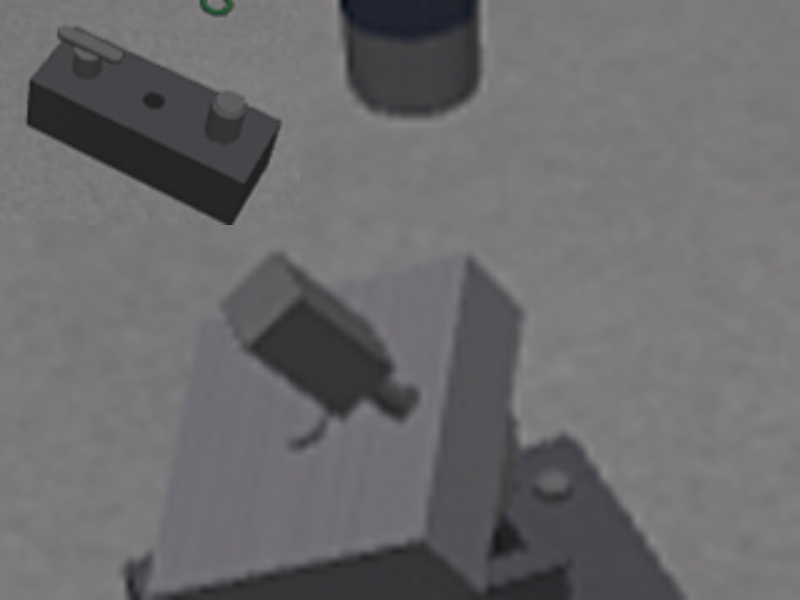

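The pin stands in the hole, released, with the middle rack hole empty and the tee and round pins unmoved. From the corners read off this picture (head top (222,305), (282,253), (305,293), (250,348), underside (393,370), (340,417)) I'll solve the pin's depth and lean.

Run:
```python
from h import *
H=np.array([477.1,133.5,129.2]);off=np.array([1.9,-1.3,-.1]);M0=R.from_euler("ZY",[-15.9,-32.7],degrees=True)
px=np.array([[222,305],[282,253],[305,293],[250,348],[393,370],[340,417]])/6.667+[210,115]-.43
def corners(p):
    d,a,b,psi,u,v=p
    M=M0*R.from_euler("yx",[a,b])*R.from_euler("z",psi)
    L=np.array([[-12,12,46],[12,12,46],[12,-12,46],[-12,-12,46],[12,-12,0],[-12,-12,0]])+[0,0,44-d]
    return H+M0.apply([u,v,0])+M.apply(L)   # axis through the mouth
f=lambda p:np.r_[(proj("side",corners(p)+off)-px).ravel()/.5,p[4:]/.5,p[1:3]/.1]
for ps in(0,np.pi/2,-np.pi/2,np.pi):
    r=least_squares(f,[22,0,0,ps,0,0]);s=np.sqrt(np.diag(np.linalg.inv(r.jac.T@r.jac)))
    print(round(r.cost,1),"depth",round(r.x[0],1),"+-",round(s[0],1),"lean deg",np.round(np.degrees(r.x[1:4]),1),np.round(r.x[4:],1))
```

```text
10.5 depth 21.0 +- 1.7 lean deg [-3.9  3.4 -2.2] [-0.3  0. ]
10.5 depth 21.0 +- 1.7 lean deg [-3.9  3.4 -2.2] [-0.3  0. ]
10.5 depth 21.0 +- 1.7 lean deg [-3.9  3.4 -2.2] [-0.3  0. ]
10.5 depth 21.0 +- 1.7 lean deg [ -3.9   3.4 357.8] [-0.3  0. ]
```

Depth is 21 ± 1.7 mm, which is too close to the 20.5 mm limit. I'll regrip and press once more with a small wiggle.

move_arm([
  [-5,0,0,0,100],
  [-5,0,0,0,100],
  [-4,0,3,0,100],
  [0,0,3,0,100],
  [0,0,3,0,100],
  [0,0,2,0,100],
  [0,0,0.8,0,100],
  [0,0,0,0,100],
])

```text
t: 17.08
ee_pos: [447.1, 139.7, 161.0]
orientation: [-0.434, -3.111, 0.0]
ft_force: [0.4, 1.0, 0.1]
width: 88.1
grasp_force: 0.0
```

move_arm([
  [0,0,0,0,50],
  [0,0,0,0,0],
  [0,0,0,0,0],
  [0,0,0,0,0],
  [0,0,0,0,0],
  [0,0,0,0,0],
  [0,0,0,0,0],
])

```text
t: 17.95
ee_pos: [446.5, 139.9, 161.2]
orientation: [-0.433, -3.112, 0.0]
ft_force: [0.5, -0.9, 0.2]
width: 23.8
grasp_force: 29.9
```

move_arm([
  [-0.12,0,-0.08,0,0],
  [-0.08,0,-0.05,0,0],
  [0,0,0,0,0],
])

```text
t: 18.32
ee_pos: [447.2, 139.3, 161.8]
orientation: [-0.433, -3.109, 0.001]
ft_force: [-4.2, 1.9, -4.6]
width: 23.9
grasp_force: 30.0
```

move_arm([
  [-0.05,0,0.08,0,0],
  [0,0,0,0,0],
])

```text
t: 18.58
ee_pos: [447.4, 139.3, 161.6]
orientation: [-0.433, -3.108, 0.001]
ft_force: [-8.2, 2.4, 2.8]
width: 23.8
grasp_force: 30.0
```

move_arm([
  [-0.05,0,0.08,0,0],
  [0,0,0,0,0],
])

```text
t: 18.82
ee_pos: [447.5, 139.3, 161.3]
orientation: [-0.433, -3.108, 0.001]
ft_force: [-11.1, 3.8, 10.1]
width: 23.4
grasp_force: 30.0
```

move_arm([
  [0.1,0,0.06,0,0],
  [-0.05,0,0.08,0,0],
  [0,0,0,0,0],
])

```text
t: 19.2
ee_pos: [447.5, 139.4, 160.8]
orientation: [-0.433, -3.109, 0.001]
ft_force: [-15.0, 2.7, 21.3]
width: 23.6
grasp_force: 30.0
```

move_arm([
  [0.08,0.05,0.05,0,0],
  [-0.08,-0.1,-0.05,0,0],
  [-0.03,0.05,0.05,0,0],
  [0,0,0,0,0],
])

```text
t: 19.7
ee_pos: [447.5, 139.5, 160.6]
orientation: [-0.433, -3.108, 0.0]
ft_force: [-16.6, 2.5, 25.9]
width: 23.7
grasp_force: 30.0
```

At 31 N of pure normal force, even while wiggling, the pin does not move, so it is on the bottom. Unload, release and leave.

move_arm([
  [0.08,0,-0.12,0,0],
  [0.08,0,-0.12,0,0],
  [0,0,0,0,0],
])

```text
t: 20.08
ee_pos: [447.2, 139.6, 161.4]
orientation: [-0.433, -3.111, 0.001]
ft_force: [-5.0, 1.2, 2.7]
width: 24.0
grasp_force: 30.0
```

move_arm([
  [0,0,0,0,30],
  [0,0,0,0,60],
  [0,0,0,0,100],
  [0,0,0,0,100],
  [0,0,0,0,100],
  [0,0,0,0,100],
])

```text
t: 20.82
ee_pos: [447.7, 139.7, 161.4]
orientation: [0.433, 3.112, 0.0]
ft_force: [-0.5, -0.3, 0.0]
width: 72.9
grasp_force: 0.0
```

move_arm([
  [0,0,-1,0,100],
  [0,0,-2,0,100],
  [0,0,-3,0,100],
  [0,0,-3,0,100],
  [4,0,-3,0,100],
  [5,0,0,0,100],
  [5,0,0,0,100],
  [0,0,0,0,100],
])

```text
t: 21.82
ee_pos: [310.5, 178.0, 281.9]
orientation: [0.429, 3.112, 0.001]
ft_force: [-0.3, -0.2, -0.1]
width: 88.1
grasp_force: 0.0
```

Run:
```python
from h import *
old=cv2.imread('pics/c6.png')
b=optics.get_image('side');optics.get_image('top')
c=cv2.resize(b[115:205,210:330],(800,600),interpolation=2)
g=lambda i:cv2.cvtColor(i,6)[240:430,180:440].astype(np.float32)
print("image shift since first release (px/6.67):",cv2.phaseCorrelate(g(old),g(c)),"mean diff",np.abs(g(old)-g(c)).mean())
for n in("side","top"):
    for l in("pin_mid","round_pin_mid","tee_pin_mid"):print(n,l,[(np.round(d["point"]),round(d["conf"],2)) for d in spotter.find_in(n,l)][:2])
o=get_obs();print(o["ee_pos"],o["width"],o["grasp_force"],o["t"])
```

```text
image shift since first release (px/6.67): ((-0.004622393091636923, -0.034332817594574294), 0.8224648830331402) mean diff 1.0808907Traceback (most recent call last):
  File "<stdin>", line 8, in <module>
NameError: name 'spotter' is not defined
```

The pin did not shift under the second press, so it was already home. The other two pins were seen in place. Handing in.

```bash
python3 -c "
from workcell import close_job
print(close_job())"
```

```text
the job is handed in; nothing more can be done
None
```

I handed the job in: the square-headed pin stands released in the mould's blind hole, and a second press at about 31 N did not move it. My camera estimates were a depth of 21 ± 1.7 mm (at least 20.5 mm needed) and a lean of about 5° (8° allowed). The other two pins stayed in the rack; the hand-in returned no verdict.

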